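Clamp a sanding block in the bonding press

TASK

A new abrasive sheet has just been glued under the cork sanding block: clamp it in the little screw press. Push the block along the bed fully home against the back fence, then tip the steel drop bar over so that it falls into its keeper behind the block, and then screw the knurled knob down, letting go and regripping, until it is a good quarter turn past the point where the sprung pad first touches the block, so that the pad presses firmly. Do not knock over the glue bottle next to the press.

Things in the scene. Friction and masses are not known exactly. Their poses are not given: they have to be found in the camera images.
- press: Screw press, fixed to the table. Origin at table level under the middle of the block's home position; x = direction in which the block is pushed home, y across, z up (all press x, y below are in this frame, mm). Plywood bed 245 x 150 mm from x = -184 to +61, top 12 mm over the table. The screw's vertical axis is at x = 30, y = 0. In front of x = -94 the bed is open.
- fence (a point): Foot of the middle of the back fence's face, on the bed at press x = 49, y = 0. The fence is 90 mm wide and rises 32 mm over the bed.
- guide_mouth (a point): On the bed's middle line at press x = -55, y = 0, where the parallel part of the two low side guides (11 mm high) begins; it runs to x = 50, inner faces 62 mm apart. Before it the guides flare outward to about 95 mm apart at x = -94.
- bridge_top (a point): Middle of the bridge's top, at press x = 30, y = 0, 82 mm over the table. The bridge is 28 mm wide in x, 128 mm long in y, 16 mm thick, on two uprights at y = +-56; a bush 24 mm across stands 6 mm over it round the screw.
- block: Cork sanding block, 58 x 98 mm, 28 mm high, loose, about 0.1 kg, on the bed in front of the guides and roughly in line. Origin: centre of its underside. Its y axis is its long axis, nearly along press x (either way round). Home: its end touches the fence, origin at press x = 0, y = 0 (guides leave 2 mm a side), rear end at x = -49. It slides easily and stops hard at the fence.
- drop_bar (a joint): Hinge of the steel drop bar (rad). 2.1 = open, leaning past upright on its stop, away from the bed to press -y; 1.57 = upright; 0 = level across the bed in the keeper. Moves freely; below 1.5 it falls shut by its weight. Bar 10 mm wide in x, 12 mm high, 145 mm from pivot to end, 80 g. Level, it spans press x -63 to -53, 26 to 38 mm over the table: it clears the block only if that is home within 4 mm.
- bar_pivot (a point): Point on the drop bar's hinge axis, at press x = -58, y = -56, 32 mm over the table, in a fork 45 mm high. The axis runs along press x; the bar swings in the plane x = -58.
- keeper (a point): Where the drop bar rests when shut, in the keeper fork (open at the top, 45 mm high), at press x = -58, y = 56, 32 mm over the table.
- drop_bar_tip (a point): Centre of the round end (18 mm across, 14 mm wide) of the drop bar, 136 mm from its hinge axis.
- knob (a joint): Rotation of the knurled knob (rad), growing clockwise seen from above, which screws spindle, knob and pad down 8 mm a turn. Range 0 (fully up) to 13.3 (stop); starts between 0.8 and 3.8. The pad touches the block at about 9.4, then its spring is compressed: 4 N at first, 1 N more for each mm; firm from about 10.7 up to the stop. The screw (friction 0.05 N m) stays where it is left.
- knob_grip (a point): Middle of the knurled knob, on the screw axis: the point to grip. Black round knob, 48 mm across, 26 mm high, axis vertical: it can be gripped from above at any yaw. 132 mm over the table when fully up, 115 mm when fully down. Under it is a neck 20 mm across, then the bridge.
- pad: Round sprung pressure pad at the lower end of the screw, 34 mm across. Origin: centre of its lower face, 52 mm over the table when the screw is fully up (the home block's top is at 40 mm). It can spring up by 8 mm.
- glue_bottle: Upright glue bottle, 45 mm across, 138 mm high, loose, beside the press about 155 mm to its -y side at press x = 70. Origin: centre of its underside. It must not be knocked over.
There are look-alikes about, which are no part of the job. There is more than one size of the glue_bottle; the job needs the largest.

How it is judged:
By the outcome, as a careful person would: the job done as asked, in the order asked, and still so for the second after the job is handed in, with the robot touching nothing.
It also fails if it takes over 72 s, if anything falls off the work surface, if the arm or the gripper's body presses on something with over 40 N, if the wrist force passes 120 N, or if a joint passes its speed limit or range.

ROBOT

A 7-joint arm with a two-finger parallel gripper is mounted at the origin on a cart in front of the work surface, level with it; the furniture and walls round the work are solid. World frame = base frame: x ahead of the robot, y to its left, z up, the work surface at z = 0. Lengths are in m, angles in rad, forces in N, time in s.
With the tool pointing down it reaches from about 0.425 to 0.925 m from the base axis. Payload 6.8 kg.
Tool frame: the origin (TCP) lies between the finger pads; the fingertips stand finger_overhang ahead of it and the grasp point (between the pads) lies 6 mm ahead of it (finger_overhang is the distance from the TCP to the fingertips, in m); z points along the fingers, y is the line along which they close (so a half turn about z gives the same grasp; the last joint's range is limited). The gripper opens to 85 mm and grips with 20 to 120 N. Pads are 22 mm wide; open, the fingers measure 114 mm over their backs; the gripper's body (76 mm by 85 mm) begins 54 mm behind the grasp point. The pads swing forward as they close: fully open they stand 13 mm farther back than shut.
Start: joints at [-0.108, 0.477, 0.022, 1.555, -0.011, 1.109, -0.083], TCP at [0.675, 0, 0.256] pointing down, gripper open.
Joint ranges: [-2.96, 2.96], [-0.34, 2.1], [-1.41, 1.46], [0.24, 2.44], [-1.37, 4.51], [0.17, 1.92], [-2.96, 2.96]. Speed limits (rad/s): [2.39, 2.39, 3.14, 3.14, 3.14, 3.14, 3.14].

INTERFACE

Orientations are given as a unit quaternion [w, x, y, z].
In Python, from station import * gives the robot as it stands.
- The arm moves only by the tool drive_tool, never from a script. Its argument "increments" is a list of rows, each an object of numbers: "claw": the finger opening in m, from 0 to 0.0854; "dx", "dy", "dz": the shift along the tool's x, y, z in m; "wx", "wy", "wz": the turn, a rotation vector about the tool's x, y, z in degrees. A call has 1 to 20 rows; each row shifts and turns the commanded pose from where the row before left it, along the tool's axes as they then stand; what a row does not reach is not made up. A row lasts 1/8 s, in which the tool goes at most 62.5 mm and 10.7 degrees, less where a joint would pass 70% of its speed; a pose out of reach is approached as far as the arm can. A call with a gripper value outside its range is refused whole. The fingers move at their own pace and stop on an object; "newtons" is the grip in N (left out, the last holds). Time passes only in rows, so rows that do not move let the fingers close. It gives the time, the measured TCP pose, the force, the opening and the grip force at its end, in the units of the state.
- get_obs(): the state, without advancing time (a new reading comes with each control period).
- read_camera(name): name is "scene" or "side" or "wrist"; returns (picture, depth): 480x640x3 uint8, red, green, blue; 480x640 float32, m along the optical axis (not along the pixel's ray), 0 where there is no reading.
- calibration(name): a dict with "intrinsics" (3x3 intrinsics, pixels), "R" (3x3) and "t" (3): a world point X has camera coordinates R X + t; the wrist camera has in their place "mount" (4x4, takes a point from camera to tool coordinates, whose origin is the TCP and whose axes are the flange's). Camera axes: x right, y down, z forward; pixel columns grow to the right and rows downward; lengths in m; the calibration is good to about 2 mm. A picture is of the moment at which its call begins: read the wrist's pose just before it. calibration takes no time and is no camera call.
- hand_in(): hands the job in; it is judged then, once.
The state is a dict: "t": time; "q": joint angles; "joint_vel": joint speeds; "joint_torque": joint torques, N m; "eef_pos": TCP position; "tool_rot": TCP orientation; "contact_force": force on the tool from outside, world axes, zero at the start; "torque": the same for the moment, N m; "gripper_width": opening from 0.0 (shut) to 1.0 (fully open); "grasp_force": force on a finger pad.
Only numpy, scipy, OpenCV 4.12 (cv2) and the standard library are available. Lean on these libraries where they do the work, as an engineer would, in place of code of your own. Each camera call takes 0.05 s, during which the arm holds its last target. There are 200 camera calls.

## Working session

There is one attempt and no reset: what is moved stays moved. The work goes in short steps, Python scripts to look and compute and a tool call to move; the robot and the scene stay as the last step left them, time stands still between calls to the robot, and variables do not carry over. Pictures are saved under pics/ and viewed, at most 10 in all, crops included, and the job is handed in when it is done.

Besides the shell and the picture viewer there is one more tool, called after "Request:" in YAML: its name, and indented under it one key for each argument. drive_tool: Moves the arm, as the interface text tells. Its arguments: {"type":"object","properties":{"increments":{"type":"array","items":{"type":"object","properties":{"claw":{"type":"number"},"dx":{"type":"number"},"dy":{"type":"number"},"dz":{"type":"number"},"wx":{"type":"number"},"wy":{"type":"number"},"wz":{"type":"number"}}}},"newtons":{"type":"number"}},"required":["increments"]}

```bash
mkdir -p pics; ls; cat > h.py <<'E'
from station import *
import numpy as np, cv2
from scipy.spatial.transform import Rotation as Ro
def world(name,d,obs=None):
    c=calibration(name);K=np.array(c["intrinsics"])
    v,u=np.mgrid[:480,:640]
    P=np.stack([(u-K[0,2])/K[0,0]*d,(v-K[1,2])/K[1,1]*d,d],-1)
    if "R" in c: return (P-np.array(c["t"]))@np.array(c["R"])
    M=np.array(c["mount"]);w=obs["tool_rot"]
    R=Ro.from_quat([w[1],w[2],w[3],w[0]]).as_matrix()
    return (P@M[:3,:3].T+M[:3,3])@R.T+np.array(obs["eef_pos"])
def shot(name):
    o=get_obs();p,d=read_camera(name);return p,world(name,d,o),d
E
python3 - <<'E'
from h import *
o=get_obs();print(o)
for n in("scene","side"):
    p,W,d=shot(n);cv2.imwrite(f"pics/{n}1.png",p[...,::-1]);np.savez(f"{n}1.npz",p=p,W=W,d=d)
print(calibration("scene"),calibration("side"),calibration("wrist"))
E
```

```text
pics
{'t': 0.0, 'q': array([-0.10807819,  0.47780864,  0.0223407 ,  1.55645967, -0.01143868,
        1.10928813, -0.08309467]), 'joint_vel': array([ 1.66765214e-03, -3.40199163e-04,  4.30831727e-04, -9.85661213e-04,
       -4.36343788e-05,  1.95119316e-03, -1.26798984e-04]), 'joint_torque': array([-5.45967814e-04, -5.96443820e+01,  1.60769675e+00, -2.81194621e+01,
        1.24063640e-02,  9.39900521e-03,  2.20753498e-05]), 'eef_pos': array([ 6.74453214e-01, -4.35672485e-05,  2.55316512e-01]), 'tool_rot': array([-5.77662613e-04,  7.07095332e-01,  7.07117635e-01, -7.13436005e-04]), 'contact_force': array([ 0.1343432 , -0.20456374,  0.02901961]), 'torque': array([ 0.01678317, -0.03820448, -0.02615053]), 'grasp_force': 0.0, 'gripper_width': 1.0015929244496073}
{'intrinsics': array([[562.49014718,   0.        , 305.40049382],
       [  0.        , 562.49014718, 233.0565797 ],
       [  0.        ,   0.        ,   1.        ]]), 'R': array([[ 0.86552028, -0.50031654, -0.02362223],
       [-0.21911476, -0.33580369, -0.91609203],
       [ 0.45040356,  0.79807221, -0.40027164]]), 't': array([
[... 235 characters left out ...]
, -0.48843997,  0.00483275],
       [-0.26878836, -0.48839689, -0.83019353],
       [ 0.40786   ,  0.7231147 , -0.55745435]]), 't': array([-0.46156781,  0.22064225,  0.72429288])} {'intrinsics': array([[358.05302622,   0.        , 322.00450235],
       [  0.        , 358.05302622, 240.38570286],
       [  0.        ,   0.        ,   1.        ]]), 'mount': array([[-1.14828579e-04, -9.48664152e-01, -3.16285177e-01,
         8.22541500e-02],
       [ 9.99999693e-01,  1.36382909e-04, -7.72120030e-04,
         2.26727900e-04],
       [ 7.75618486e-04, -3.16285168e-01,  9.48663845e-01,
        -1.17482757e-01],
       [ 0.00000000e+00,  0.00000000e+00,  0.00000000e+00,
         1.00000000e+00]])}
```

View pics/scene1.png

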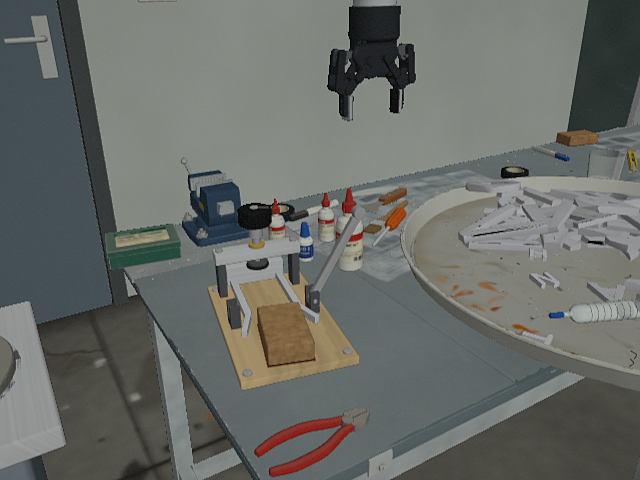

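View pics/side1.png

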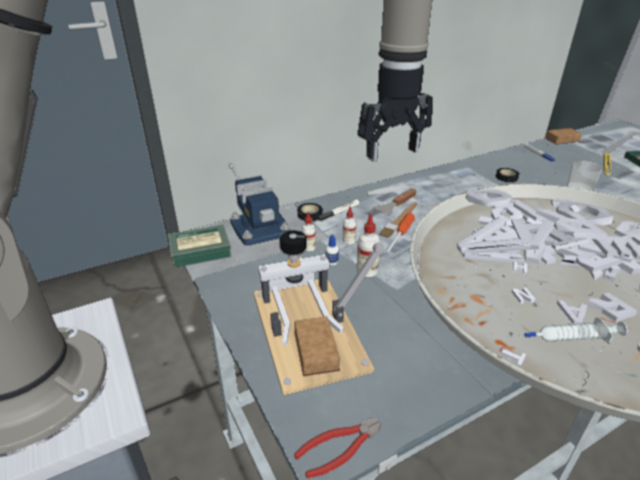

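Scene view: the press is at the left front, with the block at about (285,333), knob (256,215), open bar from (313,300) up to (357,215) and keeper (234,315). The large glue bottle is at (349,235). Next I get positions in numbers.

```bash
python3 - <<'E'
from h import *
for n,box in(("scene",(190,170,420,400)),("side",(240,220,400,400))):
    f=np.load(n+"1.npz");p,W,d=f["p"].astype(int),f["W"],f["d"]
    print(n)
    m=np.zeros((480,640),bool);m[box[1]:box[3],box[0]:box[2]]=1;m&=d>0
    z=W[...,2]
    def rect(s,name):
        q=W[s][:,:2].astype(np.float32);r=cv2.minAreaRect(q*1000);print(name,s.sum(),np.round(r[0]),np.round(r[1]),round(r[2],1),"z",np.round(np.median(z[s]),4))
        return r
    R,G,B=p[...,0],p[...,1],p[...,2]
    wood=(R-B>35)&(R>140)
    s=m&wood&(abs(z-.012)<.006)
    k=lambda s:cv2.morphologyEx(s.astype(np.uint8),cv2.MORPH_OPEN,np.ones((3,3)))>0
    rect(k(s),"bed")
    cork=(R-B>25)&(abs(z-.04)<.005)&m; rect(k(cork),"blocktop")
    br=m&(abs(z-.082)<.004); 
    nl,l,st,c=cv2.connectedComponentsWithStats(k(br).astype(np.uint8))
    for i in range(1,nl):
        if st[i,4]>60: rect(l==i,"z82 %s"%np.round(c[i]))
    kn=m&(R<50)&(z>.105)&(z<.16);nl,l,st,c=cv2.connectedComponentsWithStats(k(kn).astype(np.uint8))
    for i in range(1,nl):
        if st[i,4]>60: rect(l==i,"knob %s"%np.round(c[i]));print(np.percentile(z[l==i],[1,50,99]))
    kt=m&(R<60)&(z>.12)
    for nm,(u,v) in dict(scene=dict(bartip=(357,213),barmid=(337,250),fork=(313,300),keeper=(234,315),bottle=(349,195),bott2=(349,240),sm=(326,202)),side=dict(bartip=(380,244),barmid=(358,280),fork=(340,312),keeper=(277,325),bottle=(370,220),bott2=(370,245)))[n].items(): print(nm,np.round(W[v,u],3))
E
```

```text
scene
bed 5392 [525. -20.] [534. 256.] 44.7 z 0.0109
blocktop 2114 [495. -39.] [400. 111.] 53.7 z 0.0388
z82 [232. 197.] 61 [510. 199.] [ 7. 28.] 85.5 z 0.0817
z82 [215. 200.] 66 [478. 202.] [ 8. 30.] 78.7 z 0.0812
z82 [255. 247.] 736 [455. -19.] [ 30. 128.] 76.8 z 0.0809
knob [253. 217.] 676 [450. -23.] [38. 49.] 34.5 z 0.1341
[0.11798576 0.13406448 0.14232801]
bartip [ 0.554 -0.134  0.151]
barmid [ 0.527 -0.126  0.099]
fork [ 0.487 -0.128  0.034]
keeper [ 0.379 -0.104  0.033]
bottle [ 0.622 -0.016  0.127]
bott2 [ 0.613 -0.03   0.057]
sm [0.648 0.096 0.075]
side
bed 4944 [528. -10.] [548. 247.] 48.2 z 0.0117
blocktop 1681 [502. -42.] [403. 101.] 53.5 z 0.0397
z82 [293. 266.] 602 [457. -18.] [ 31. 127.] 78.8 z 0.0817
knob [292. 244.] 400 [451. -24.] [34. 45.] 29.6 z 0.1383
[0.12194884 0.13831154 0.14359872]
bartip [ 0.565 -0.129  0.157]
barmid [ 0.528 -0.125  0.093]
fork [ 0.493 -0.126  0.036]
keeper [ 0.382 -0.107  0.04 ]
bottle [ 0.624 -0.015  0.127]
bott2 [ 0.617 -0.03   0.079]
```

```bash
python3 - <<'E'
from h import *
import station; print([a for a in dir(station) if 'finger' in a.lower() or 'over' in a.lower()])
for n,box,fb in(("scene",(245,290,330,375),(330,85,415,125)),("side",(285,310,350,380),(355,120,435,165))):
    f=np.load(n+"1.npz");p,W,d=f["p"].astype(int),f["W"],f["d"];z=W[...,2]
    m=np.zeros((480,640),bool);m[box[1]:box[3],box[0]:box[2]]=1;m&=d>0
    s=m&(abs(z-.0395)<.004)
    nl,l,st,c=cv2.connectedComponentsWithStats(s.astype(np.uint8));i=1+st[1:,4].argmax()
    print("block",cv2.minAreaRect((W[l==i][:,:2]*1000).astype(np.float32)),np.round(W[l==i].mean(0),4))
    b=fb; w=W[b[1]:b[3],b[0]:b[2]].reshape(-1,3);w=w[(abs(w[:,0]-.67)<.12)&(abs(w[:,1])<.06)&(w[:,2]>.15)]
    print("finger low z",np.percentile(w[:,2],[0,1,3,10]),w[w[:,2].argsort()[:5]].round(3))
    br=(abs(z-.082)<.003)&(abs(W[...,0]-.456)<.08)&(abs(W[...,1]+.018)<.04)
    q=W[br][:,:2];e=np.linalg.svd(q-q.mean(0),full_matrices=0)[2][0];print("bridge yaw",np.degrees(np.arctan2(e[1],e[0])),cv2.minAreaRect((q*1000).astype(np.float32)))
E
```

```text
['finger_overhang']
block ((421.1440734863281, -165.220703125), (99.06310272216797, 57.716007232666016), 71.77189636230469) [ 0.419  -0.1697  0.0388]
finger low z [0.24223789 0.24347985 0.24511996 0.25018278] [[ 0.625 -0.004  0.242]
 [ 0.625  0.004  0.242]
 [ 0.716 -0.002  0.243]
 [ 0.626 -0.008  0.243]
 [ 0.716  0.007  0.243]]
bridge yaw 168.01620618153086 ((454.88818359375, -19.832931518554688), (31.450410842895508, 127.76178741455078), 77.88572692871094)
block ((423.25750732421875, -164.6706085205078), (100.76878356933594, 57.813907623291016), 72.16368103027344) [ 0.4215 -0.1686  0.0396]
finger low z [0.24318285 0.24499091 0.24866444 0.25703755] [[ 0.719 -0.     0.243]
 [ 0.718 -0.007  0.244]
 [ 0.626  0.006  0.244]
 [ 0.719 -0.003  0.244]
 [ 0.717  0.003  0.244]]
bridge yaw 167.9258762149506 ((457.09307861328125, -18.63039779663086), (31.23594856262207, 127.32018280029297), 77.60165405273438)
```

Request:
drive_tool:
  increments:
    - {"wz":6,"claw":0.03}
    - {"wz":6,"claw":0.03}
    - {"dx":-0.0294,"dy":-0.021}
    - {"dx":-0.0294,"dy":-0.021}
    - {"dx":-0.0294,"dy":-0.021}
    - {"dx":-0.0294,"dy":-0.021}
    - {"dx":-0.0294,"dy":-0.021}
    - {"dx":-0.0294,"dy":-0.021}
    - {"dx":-0.0294,"dy":-0.021}
    - {"dx":-0.0294,"dy":-0.021}
    - {"dx":-0.0294,"dy":-0.021}
    - {"dx":-0.0294,"dy":-0.021}
    - {"dz":0.04}
    - {"dz":0.04}
    - {"dz":0.03}
    - {}

```text
schema error: expected keys claw, dx, dy, dz, wx, wy, wz
```

```bash
cat >> h.py <<'E'
O=np.array([.450,-.0485]);A=np.radians(78)
def press(w): 
    d=np.asarray(w)[...,:2]-O;return np.stack([d[...,0]*np.cos(A)+d[...,1]*np.sin(A),-d[...,0]*np.sin(A)+d[...,1]*np.cos(A)],-1)
def stat():
    o=get_obs();w=o["tool_rot"];R=Ro.from_quat([w[1],w[2],w[3],w[0]]).as_matrix()
    print("t",round(o["t"],2),"press",press(o["eef_pos"]).round(4),"z",o["eef_pos"][2].round(4),"tooly deg",np.degrees(np.arctan2(R[1,1],R[0,1])).round(1),"tilt",R[:,2].round(3),"F",o["contact_force"].round(1),"M",o["torque"].round(2),"w",round(o["gripper_width"]*.0854,4),"g",round(o["grasp_force"],1),"q",o["q"].round(2))
    return o
E
python3 - <<'E'
from h import *
import station
print(station.finger_overhang);o=stat()
p,W,d=shot("wrist");cv2.imwrite("pics/w1.png",p[...,::-1]);np.savez("w1.npz",p=p,W=W,d=d)
E
```

```text
0.025
t 0.1 press [ 0.0941 -0.2096] z 0.2554 tooly deg 0.0 tilt [-0.002 -0.    -1.   ] F [-0.9 -0.4  0.1] M [-0.    0.02 -0.01] w 0.0852 g 0.0 q [-0.11  0.48  0.02  1.56 -0.01  1.11 -0.08]
```

View pics/w1.png

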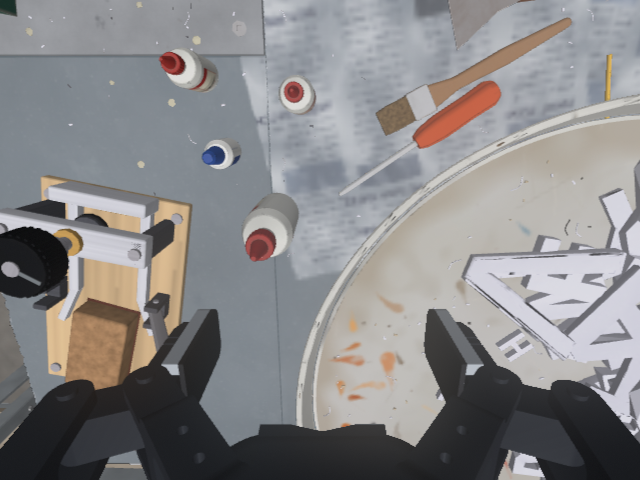

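The wrist view shows the press at left (block 100,345; knob 32,262) and the large bottle at (270,230). The move was refused because every row needs all the keys, so I resend it with them.

Request:
drive_tool:
  increments:
    - {"claw":0.03,"dx":0,"dy":0,"dz":0,"wx":0,"wy":0,"wz":6}
    - {"claw":0.03,"dx":0,"dy":0,"dz":0,"wx":0,"wy":0,"wz":6}
    - {"claw":0.03,"dx":-0.0294,"dy":-0.021,"dz":0,"wx":0,"wy":0,"wz":0}
    - {"claw":0.03,"dx":-0.0294,"dy":-0.021,"dz":0,"wx":0,"wy":0,"wz":0}
    - {"claw":0.03,"dx":-0.0294,"dy":-0.021,"dz":0,"wx":0,"wy":0,"wz":0}
    - {"claw":0.03,"dx":-0.0294,"dy":-0.021,"dz":0,"wx":0,"wy":0,"wz":0}
    - {"claw":0.03,"dx":-0.0294,"dy":-0.021,"dz":0,"wx":0,"wy":0,"wz":0}
    - {"claw":0.03,"dx":-0.0294,"dy":-0.021,"dz":0,"wx":0,"wy":0,"wz":0}
    - {"claw":0.03,"dx":-0.0294,"dy":-0.021,"dz":0,"wx":0,"wy":0,"wz":0}
    - {"claw":0.03,"dx":-0.0294,"dy":-0.021,"dz":0,"wx":0,"wy":0,"wz":0}
    - {"claw":0.03,"dx":-0.0294,"dy":-0.021,"dz":0,"wx":0,"wy":0,"wz":0}
    - {"claw":0.03,"dx":-0.0294,"dy":-0.021,"dz":0,"wx":0,"wy":0,"wz":0}
    - {"claw":0.03,"dx":0,"dy":0,"dz":0.03,"wx":0,"wy":0,"wz":0}
    - {"claw":0.03,"dx":0,"dy":0,"dz":0.03,"wx":0,"wy":0,"wz":0}
    - {"claw":0.03,"dx":0,"dy":0,"dz":0,"wx":0,"wy":0,"wz":0}

```text
t: 2.02
eef_pos: [0.4069, -0.2432, 0.1946]
tool_rot: [-0.002, 0.777, 0.629, -0.001]
contact_force: [0.2, -0.6, 0.8]
gripper_width: 0.351
grasp_force: 0.0
```

```bash
python3 - <<'E'
from h import *
o=stat()
p,W,d=shot("wrist");cv2.imwrite("pics/w2.png",p[...,::-1]);np.savez("w2.npz",p=p,W=W,d=d)
z=W[...,2];P=press(W)*1000
def r(s,n):
    nl,l,st,c=cv2.connectedComponentsWithStats(s.astype(np.uint8));i=1+st[1:,4].argmax();print(n,st[i,4],c[i].round(),cv2.minAreaRect(P[l==i].astype(np.float32)),np.median(z[l==i]))
r((abs(z-.040)<.004)&(abs(P[...,0]+115)<80)&(abs(P[...,1])<60),"block");r((abs(z-.082)<.004)&(d>0)&(abs(P[...,0]-30)<40),"bridge")
r((z>.125)&(d>0)&(abs(P[...,0]-30)<40)&(abs(P[...,1])<50),"knob")
E
```

```text
t 2.02 press [-0.1995  0.0017] z 0.1946 tooly deg -12.0 tilt [-0.004  0.002 -1.   ] F [ 0.2 -0.6  0.8] M [ 0.06 -0.02  0.  ] w 0.03 g 0.0 q [ 0.25  0.23  0.18  2.09 -0.06  0.83  0.25]
block 11276 [323. 115.] ((-116.93275451660156, 2.1072940826416016), (58.07890319824219, 98.1606216430664), 83.95191192626953) 0.03984411138358081Traceback (most recent call last):
  File "<stdin>", line 7, in <module>
  File "<stdin>", line 6, in r
ValueError: attempt to get argmax of an empty sequence
```

View pics/w2.png

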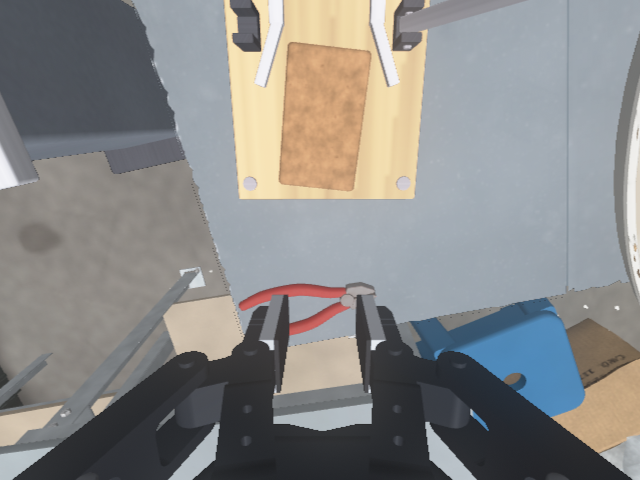

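The wrist view shows the block at (325,115), turned about 6° in press axes, in front of the guide mouth. The fingers are behind it with the pliers clear, so I lower and push.

Request:
drive_tool:
  increments:
    - {"claw":0.03,"dx":0,"dy":0,"dz":0.04,"wx":0,"wy":0,"wz":0}
    - {"claw":0.03,"dx":0,"dy":0.002,"dz":0.04,"wx":0,"wy":0,"wz":0}
    - {"claw":0.03,"dx":0,"dy":0,"dz":0.04,"wx":0,"wy":0,"wz":0}
    - {"claw":0.03,"dx":0,"dy":0,"dz":0.024,"wx":0,"wy":0,"wz":0}
    - {"claw":0.03,"dx":0.01,"dy":0,"dz":0,"wx":0,"wy":0,"wz":0}
    - {"claw":0.03,"dx":0.01,"dy":0,"dz":0,"wx":0,"wy":0,"wz":0}
    - {"claw":0.03,"dx":0.01,"dy":0,"dz":0,"wx":0,"wy":0,"wz":0}
    - {"claw":0.03,"dx":0.01,"dy":0,"dz":0,"wx":0,"wy":0,"wz":0}
    - {"claw":0.03,"dx":0.01,"dy":0,"dz":0,"wx":0,"wy":0,"wz":0}
    - {"claw":0.03,"dx":0.01,"dy":0,"dz":0,"wx":0,"wy":0,"wz":0}
    - {"claw":0.03,"dx":0.01,"dy":0,"dz":0,"wx":0,"wy":0,"wz":0}
    - {"claw":0.03,"dx":0.01,"dy":0,"dz":0,"wx":0,"wy":0,"wz":0}

```text
t: 3.58
eef_pos: [0.4273, -0.165, 0.0524]
tool_rot: [0.0, 0.777, 0.63, 0.0]
contact_force: [0.8, -1.9, -0.4]
gripper_width: 0.355
grasp_force: 0.6
```

```bash
python3 - <<'E'
from h import *
o=stat()
p,W,d=shot("wrist");z=W[...,2];P=press(W)*1000
s=(abs(z-.040)<.003)&(abs(P[...,0]+60)<90)&(abs(P[...,1])<45)&(P[...,0]>press(o["eef_pos"])[0]*1000+10)
nl,l,st,c=cv2.connectedComponentsWithStats(s.astype(np.uint8));i=1+st[1:,4].argmax();print(st[i,4],c[i].round(),cv2.minAreaRect(P[l==i].astype(np.float32)))
E
```

```text
t 3.58 press [-0.1187 -0.002 ] z 0.0524 tooly deg -12.0 tilt [ 0.  0. -1.] F [ 0.8 -1.9 -0.4] M [-0.28 -0.09 -0.01] w 0.0303 g 0.6 q [ 0.12  0.46  0.14  2.22 -0.14  0.47  0.15]
43126 [314. 155.] ((-56.61907196044922, 1.3219108581542969), (58.743186950683594, 100.24130249023438), 85.13427734375)
```

Request:
drive_tool:
  increments:
    - {"claw":0.03,"dx":0.01,"dy":0,"dz":0,"wx":0,"wy":0,"wz":0}
    - {"claw":0.03,"dx":0.01,"dy":0,"dz":0,"wx":0,"wy":0,"wz":0}
    - {"claw":0.03,"dx":0.01,"dy":0,"dz":0,"wx":0,"wy":0,"wz":0}
    - {"claw":0.03,"dx":0.01,"dy":0,"dz":0,"wx":0,"wy":0,"wz":0}
    - {"claw":0.03,"dx":0.008,"dy":0,"dz":0,"wx":0,"wy":0,"wz":0}
    - {"claw":0.03,"dx":0.004,"dy":0,"dz":0,"wx":0,"wy":0,"wz":0}
    - {"claw":0.03,"dx":0.003,"dy":0,"dz":0,"wx":0,"wy":0,"wz":0}
    - {"claw":0.03,"dx":0,"dy":0,"dz":0,"wx":0,"wy":0,"wz":0}

```text
t: 4.62
eef_pos: [0.4385, -0.1122, 0.0523]
tool_rot: [-0.0, 0.777, 0.629, 0.0]
contact_force: [-0.4, -0.1, 0.9]
gripper_width: 0.348
grasp_force: 0.0
```

```bash
cat > b.py <<'E'
from h import *
o=stat()
p,W,d=shot("wrist");z=W[...,2];P=press(W)*1000
s=(abs(z-.040)<.003)&(abs(P[...,0]+30)<80)&(abs(P[...,1])<45)&(P[...,0]>press(o["eef_pos"])[0]*1000+8)
nl,l,st,c=cv2.connectedComponentsWithStats(s.astype(np.uint8));i=1+st[1:,4].argmax();print(st[i,4],c[i].round(),cv2.minAreaRect(P[l==i].astype(np.float32)))
E
python3 b.py
```

```text
t 4.62 press [-0.0647 -0.002 ] z 0.0523 tooly deg -12.0 tilt [ 0.  0. -1.] F [-0.4 -0.1  0.9] M [-0.02 -0.   -0.01] w 0.0297 g 0.0 q [-0.01  0.45  0.14  2.23 -0.14  0.47  0.04]
13353 [315. 255.] ((-33.05415725708008, 1.0075492858886719), (57.87253189086914, 46.89472579956055), 89.90717315673828)
```

Request:
drive_tool:
  increments:
    - {"claw":0.03,"dx":0.002,"dy":0,"dz":0,"wx":0,"wy":0,"wz":0}
    - {"claw":0.03,"dx":0.002,"dy":0,"dz":0,"wx":0,"wy":0,"wz":0}
    - {"claw":0.03,"dx":0.0015,"dy":0,"dz":0,"wx":0,"wy":0,"wz":0}
    - {"claw":0.03,"dx":0.001,"dy":0,"dz":0,"wx":0,"wy":0,"wz":0}

```text
t: 5.18
eef_pos: [0.4399, -0.1059, 0.0523]
tool_rot: [0.0, 0.777, 0.629, 0.0]
contact_force: [1.2, -1.5, 0.9]
gripper_width: 0.349
grasp_force: 0.4
```

```bash
python3 b.py
```

```text
t 5.17 press [-0.0582 -0.0021] z 0.0523 tooly deg -12.0 tilt [ 0. -0. -1.] F [ 1.2 -1.5  0.9] M [-0.09  0.02  0.02] w 0.0298 g 0.4 q [-0.02  0.45  0.15  2.23 -0.14  0.47  0.02]
3283 [318. 291.] ((-41.64283752441406, 0.9532585144042969), (18.227758407592773, 57.92451477050781), 2.181962013244629)
```

Request:
drive_tool:
  increments:
    - {"claw":0.03,"dx":0.001,"dy":0,"dz":0,"wx":0,"wy":0,"wz":0}
    - {"claw":0.03,"dx":0.001,"dy":0,"dz":0,"wx":0,"wy":0,"wz":0}
    - {"claw":0.03,"dx":0.001,"dy":0,"dz":0,"wx":0,"wy":0,"wz":0}

```text
t: 5.6
eef_pos: [0.4403, -0.1047, 0.0524]
tool_rot: [0.001, 0.778, 0.629, -0.0]
contact_force: [-0.7, -8.8, 0.2]
gripper_width: 0.352
grasp_force: 4.7
```

Request:
drive_tool:
  increments:
    - {"claw":0.03,"dx":0.002,"dy":0,"dz":0,"wx":0,"wy":0,"wz":0}
    - {"claw":0.03,"dx":0,"dy":0,"dz":0,"wx":0,"wy":0,"wz":0}

```text
t: 5.85
eef_pos: [0.4403, -0.1046, 0.0524]
tool_rot: [0.001, 0.778, 0.628, -0.001]
contact_force: [-1.7, -12.7, 1.4]
gripper_width: 0.35
grasp_force: 6.7
```

```bash
python3 b.py
```

```text
t 5.85 press [-0.0569 -0.0021] z 0.0524 tooly deg -12.2 tilt [-0.    -0.004 -1.   ] F [ -1.7 -12.7   1.4] M [-2.84  0.39  0.17] w 0.0299 g 6.7 q [-0.03  0.45  0.15  2.23 -0.14  0.46  0.01]
527 [363. 298.] ((-43.01054000854492, -18.182077407836914), (8.862926483154297, 19.727237701416016), 16.159181594848633)
```

Request:
drive_tool:
  increments:
    - {"claw":0.03,"dx":-0.008,"dy":0,"dz":0,"wx":0,"wy":0,"wz":0}
    - {"claw":0.0,"dx":-0.009,"dy":0,"dz":-0.01,"wx":0,"wy":0,"wz":0}
    - {"claw":0.0,"dx":0,"dy":0,"dz":-0.03,"wx":0,"wy":0,"wz":0}
    - {"claw":0.0,"dx":0,"dy":0,"dz":-0.035,"wx":0,"wy":0,"wz":0}
    - {"claw":0.0,"dx":0,"dy":0,"dz":-0.035,"wx":0,"wy":0,"wz":0}
    - {"claw":0.0,"dx":0,"dy":0,"dz":-0.035,"wx":0,"wy":0,"wz":0}
    - {"claw":0.0,"dx":0,"dy":0,"dz":-0.035,"wx":0,"wy":0,"wz":0}
    - {"claw":0.0,"dx":0.002,"dy":0.025,"dz":0,"wx":0,"wy":0,"wz":0}
    - {"claw":0.0,"dx":0.002,"dy":0.025,"dz":0,"wx":0,"wy":0,"wz":0}
    - {"claw":0.0,"dx":0.002,"dy":0.025,"dz":0,"wx":0,"wy":0,"wz":0}
    - {"claw":0.0,"dx":0.002,"dy":0.025,"dz":0,"wx":0,"wy":0,"wz":0}
    - {"claw":0.0,"dx":0.002,"dy":0.025,"dz":0,"wx":0,"wy":0,"wz":0}
    - {"claw":0.0,"dx":0.002,"dy":0.025,"dz":0,"wx":0,"wy":0,"wz":0}
    - {"claw":0.0,"dx":0,"dy":0.015,"dz":0,"wx":0,"wy":0,"wz":0}
    - {"claw":0.0,"dx":0,"dy":0,"dz":0,"wx":0,"wy":0,"wz":0}

```text
t: 7.78
eef_pos: [0.6015, -0.1403, 0.2324]
tool_rot: [-0.0, 0.777, 0.629, -0.0]
contact_force: [-0.1, 0.0, -0.2]
gripper_width: 0.006
grasp_force: 0.0
```

```bash
python3 - <<'E'
from h import *
o=stat()
p,W,d=shot("scene");cv2.imwrite("pics/s2.png",p[...,::-1]);z=W[...,2];P=press(W)*1000
s=(abs(z-.040)<.003)&(abs(P[...,0]+30)<80)&(abs(P[...,1])<40)
nl,l,st,c=cv2.connectedComponentsWithStats(s.astype(np.uint8));i=1+st[1:,4].argmax();print(st[i,4],c[i].round(),cv2.minAreaRect(P[l==i].astype(np.float32)))
E
```

```text
t 7.78 press [-0.0583 -0.1673] z 0.2324 tooly deg -12.0 tilt [-0.  0. -1.] F [-0.1  0.  -0.2] M [-0.01  0.04 -0.02] w 0.0005 g 0.0 q [-0.04  0.41  0.22  1.74 -0.1   1.01  0.01]
1216 [262. 283.] ((0.1475982666015625, 5.561464309692383), (63.785396575927734, 99.29885864257812), 89.26113891601562)
```

View pics/s2.png

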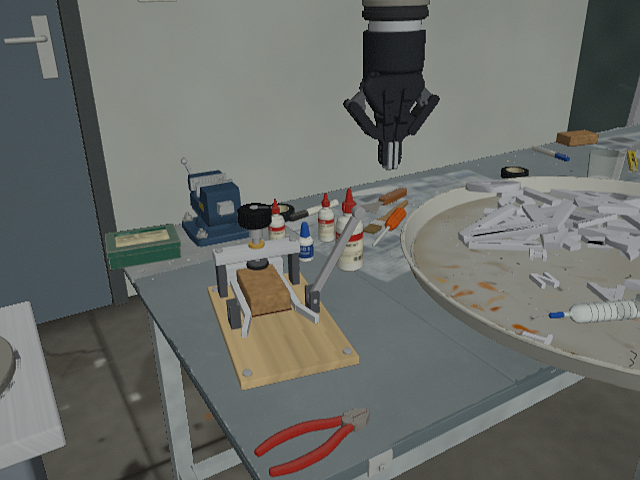

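The block (265,290) is home at press x ≈ 0 and the bar is still open, with the shut gripper beyond it. Next I lower and tip the bar.

Request:
drive_tool:
  increments:
    - {"claw":0.0,"dx":0,"dy":0,"dz":0.03,"wx":0,"wy":0,"wz":0}
    - {"claw":0.0,"dx":0,"dy":0,"dz":0.03,"wx":0,"wy":0,"wz":0}
    - {"claw":0.0,"dx":0,"dy":0,"dz":0.026,"wx":0,"wy":0,"wz":0}
    - {"claw":0.0,"dx":0,"dy":-0.012,"dz":0,"wx":0,"wy":0,"wz":0}
    - {"claw":0.0,"dx":0,"dy":-0.012,"dz":0,"wx":0,"wy":0,"wz":0}
    - {"claw":0.0,"dx":0,"dy":-0.012,"dz":0,"wx":0,"wy":0,"wz":0}
    - {"claw":0.0,"dx":0,"dy":-0.012,"dz":0,"wx":0,"wy":0,"wz":0}
    - {"claw":0.0,"dx":0,"dy":-0.012,"dz":0,"wx":0,"wy":0,"wz":0}
    - {"claw":0.0,"dx":0,"dy":-0.012,"dz":0,"wx":0,"wy":0,"wz":0}
    - {"claw":0.0,"dx":0,"dy":-0.012,"dz":0,"wx":0,"wy":0,"wz":0}
    - {"claw":0.0,"dx":0,"dy":-0.01,"dz":0,"wx":0,"wy":0,"wz":0}
    - {"claw":0.0,"dx":0,"dy":-0.008,"dz":0,"wx":0,"wy":0,"wz":0}
    - {"claw":0.0,"dx":0,"dy":0,"dz":0,"wx":0,"wy":0,"wz":0}
    - {"claw":0.0,"dx":0,"dy":0,"dz":0,"wx":0,"wy":0,"wz":0}

```text
t: 9.57
eef_pos: [0.5154, -0.1219, 0.1603]
tool_rot: [0.012, 0.777, 0.629, 0.012]
contact_force: [1.7, -1.1, 72.6]
gripper_width: -0.002
grasp_force: 32.2
```

```bash
python3 - <<'E'
from h import *
o=stat()
p,W,d=shot("scene");cv2.imwrite("pics/s3.png",p[130:400,180:440,::-1]);z=W[...,2];P=press(W)*1000
s=(z>.02)&(abs(P[...,0]+58)<6)&(abs(P[...,1])<45)&(d>0)
print(s.sum(),np.percentile(z[s],[1,50,99]) if s.any() else 0)
E
```

```text
t 9.57 press [-0.0582 -0.0792] z 0.1603 tooly deg -12.1 tilt [ 0.034 -0.003 -0.999] F [ 1.7 -1.1 72.6] M [ 0.05  0.46 -0.04] w -0.0002 g 32.2 q [-0.06  0.35  0.21  2.03 -0.11  0.74  0.  ]
567 [0.02092612 0.28181107 0.41531661]
```

View pics/s3.png

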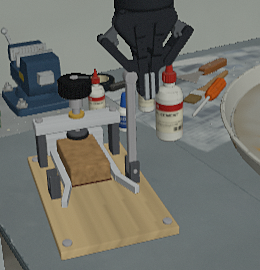

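The bar is near upright (132,130 in the crop), but its end is caught under the flaring finger linkage with 72 N upward. I raise the tool so that only the tips touch the bar.

Request:
drive_tool:
  increments:
    - {"claw":0.0,"dx":0,"dy":0.014,"dz":-0.014,"wx":0,"wy":0,"wz":0}
    - {"claw":0.0,"dx":0,"dy":0.004,"dz":-0.02,"wx":0,"wy":0,"wz":0}
    - {"claw":0.0,"dx":0,"dy":0,"dz":0,"wx":0,"wy":0,"wz":0}

```text
t: 10.0
eef_pos: [0.5201, -0.123, 0.1827]
tool_rot: [0.002, 0.777, 0.629, 0.002]
contact_force: [0.3, -0.5, 0.1]
gripper_width: 0.003
grasp_force: 0.0
```

```bash
python3 - <<'E'
from h import *
o=stat()
p,W,d=shot("scene");cv2.imwrite("pics/s4.png",p[130:400,180:440,::-1])
E
```

```text
t 10.0 press [-0.0583 -0.084 ] z 0.1827 tooly deg -12.0 tilt [ 0.005 -0.    -1.   ] F [ 0.3 -0.5  0.1] M [-0.04  0.02 -0.07] w 0.0002 g 0.0 q [-0.06  0.33  0.21  1.98 -0.1   0.83 -0.  ]
```

View pics/s4.png

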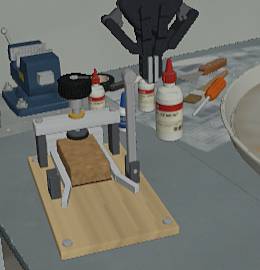

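Force is gone and the bar rests upright against the tips (130,85 in the crop). I push it over.

Request:
drive_tool:
  increments:
    - {"claw":0.0,"dx":0,"dy":-0.01,"dz":0,"wx":0,"wy":0,"wz":0}
    - {"claw":0.0,"dx":0,"dy":-0.01,"dz":0,"wx":0,"wy":0,"wz":0}
    - {"claw":0.0,"dx":0,"dy":-0.01,"dz":0,"wx":0,"wy":0,"wz":0}
    - {"claw":0.0,"dx":0,"dy":0,"dz":0,"wx":0,"wy":0,"wz":0}
    - {"claw":0.0,"dx":0,"dy":0,"dz":-0.01,"wx":0,"wy":0,"wz":0}
    - {"claw":0.0,"dx":0,"dy":0,"dz":-0.03,"wx":0,"wy":0,"wz":0}

```text
t: 10.8
eef_pos: [0.4892, -0.1164, 0.2202]
tool_rot: [-0.001, 0.777, 0.629, -0.001]
contact_force: [0.6, 0.2, -0.2]
gripper_width: 0.001
grasp_force: 0.0
```

```bash
python3 - <<'E'
from h import *
o=stat()
p,W,d=shot("scene");cv2.imwrite("pics/s5.png",p[130:400,180:440,::-1]);z=W[...,2];P=press(W)*1000
s=(z>.02)&(abs(P[...,0]+58)<5)&(abs(P[...,1])<45)&(d>0)&(z<.12)
print(s.sum(),np.percentile(z[s],[1,50,99]) if s.any() else 0, np.percentile(P[s][:,1],[1,99]) if s.any() else 0)
for n in("scene","side"):
    if n=="side":p,W,d=shot(n);z=W[...,2]
    P=press(W)*1000
    s=(z>.11)&(z<.15)&(abs(P[...,0]-30)<40)&(abs(P[...,1])<40)&(d>0)&(p.max(-1)<70)
    zt=np.percentile(z[s],99);t=s&(z>zt-.004)
    print(n,"knob top",zt,cv2.minEnclosingCircle((P[t]).astype(np.float32)),cv2.minEnclosingCircle((P[s]).astype(np.float32)),t.sum())
E
```

```text
t 10.8 press [-0.0583 -0.0525] z 0.2202 tooly deg -12.0 tilt [-0.003 -0.    -1.   ] F [ 0.6  0.2 -0.2] M [0.03 0.03 0.05] w 0.0001 g 0.0 q [-0.08  0.24  0.22  2.01 -0.07  0.9  -0.03]
665 [0.0210352  0.0330614  0.03814615] [-43.89388564  44.07815129]
scene knob top 0.14235791291274397 ((28.828502655029297, 1.4979568719863892), 24.395811080932617) ((28.8260498046875, 1.5760765075683594), 24.403207778930664) 304
side knob top 0.14388398788661086 ((30.73636245727539, -0.7645799517631531), 22.835294723510742) ((29.366403579711914, -0.07015261054039001), 24.064725875854492) 235
```

View pics/s5.png

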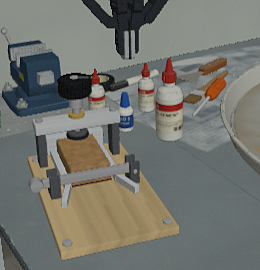

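The bar lies level in its keeper (crop, 40,185 to 130,170; top at 38 mm) and the bottle stands. Next I go over the knob, opening and rewinding the wrist.

Request:
drive_tool:
  increments:
    - {"claw":0.075,"dx":0.0176,"dy":-0.0105,"dz":0,"wx":0,"wy":0,"wz":0}
    - {"claw":0.075,"dx":0.0176,"dy":-0.0105,"dz":0,"wx":0,"wy":0,"wz":0}
    - {"claw":0.075,"dx":0.0176,"dy":-0.0105,"dz":0,"wx":0,"wy":0,"wz":0}
    - {"claw":0.075,"dx":0.0176,"dy":-0.0105,"dz":0,"wx":0,"wy":0,"wz":0}
    - {"claw":0.075,"dx":0.0176,"dy":-0.0105,"dz":0,"wx":0,"wy":0,"wz":0}
    - {"claw":0.075,"dx":0,"dy":0,"dz":0,"wx":0,"wy":0,"wz":-10}
    - {"claw":0.075,"dx":0,"dy":0,"dz":0,"wx":0,"wy":0,"wz":-10}
    - {"claw":0.075,"dx":0,"dy":0,"dz":0,"wx":0,"wy":0,"wz":-10}
    - {"claw":0.075,"dx":0,"dy":0,"dz":0,"wx":0,"wy":0,"wz":-10}
    - {"claw":0.075,"dx":0,"dy":0,"dz":0,"wx":0,"wy":0,"wz":-10}
    - {"claw":0.075,"dx":0,"dy":0,"dz":0,"wx":0,"wy":0,"wz":-10}
    - {"claw":0.075,"dx":0,"dy":0,"dz":0,"wx":0,"wy":0,"wz":-10}
    - {"claw":0.075,"dx":0,"dy":0,"dz":0,"wx":0,"wy":0,"wz":-10}
    - {"claw":0.075,"dx":0,"dy":0,"dz":0,"wx":0,"wy":0,"wz":-10}
    - {"claw":0.075,"dx":0,"dy":0,"dz":0,"wx":0,"wy":0,"wz":-10}
    - {"claw":0.075,"dx":0,"dy":0,"dz":0,"wx":0,"wy":0,"wz":-10}
    - {"claw":0.075,"dx":0,"dy":0,"dz":0,"wx":0,"wy":0,"wz":-10}
    - {"claw":0.075,"dx":0,"dy":0,"dz":0,"wx":0,"wy":0,"wz":0}

```text
t: 13.15
eef_pos: [0.4569, -0.0196, 0.2203]
tool_rot: [0.0, -0.156, 0.988, 0.0]
contact_force: [-1.6, -0.6, 0.8]
gripper_width: 0.883
grasp_force: 0.0
```

```bash
cat > k.py <<'E'
from h import *
o=stat()
p,W,d=shot("wrist");z=W[...,2];P=press(W)*1000
s=(z>.11)&(z<.155)&(abs(P[...,0]-30)<32)&(abs(P[...,1])<32)&(d>0)
zt=np.median(z[s]);s&=abs(z-zt)<.003
nl,l,st,c=cv2.connectedComponentsWithStats(s.astype(np.uint8));i=1+st[1:,4].argmax();t=l==i
print("knob",st[i],c[i].round(),zt,cv2.minEnclosingCircle(P[t].astype(np.float32)),P[t].mean(0))
cc=W[t][:,:2].mean(0);e=o["eef_pos"][:2];w=o["tool_rot"];R=Ro.from_quat([w[1],w[2],w[3],w[0]]).as_matrix()
print("to go in tool",R.T@np.r_[cc-e,0])
E
python3 k.py
```

```text
t 13.15 press [ 0.0297 -0.0008] z 0.2203 tooly deg 107.9 tilt [ 0.  0. -1.] F [-1.6 -0.6  0.8] M [ 0.05 -0.04 -0.01] w 0.0754 g 0.0 q [-0.02  0.17 -0.08  2.09  0.02  0.89  1.77]
knob [ 287  227   82   76 4529] [327. 265.] 0.14216719124199767 ((33.96564483642578, 0.009108459576964378), 24.51413345336914) [33.13543297  1.3099722 ]
to go in tool [ 9.23069873e-05  4.00469219e-03 -5.09359052e-09]
```

Request:
drive_tool:
  increments:
    - {"claw":0.07,"dx":0,"dy":0.001,"dz":0,"wx":0,"wy":0,"wz":-10}
    - {"claw":0.07,"dx":0,"dy":0,"dz":0,"wx":0,"wy":0,"wz":-10}
    - {"claw":0.07,"dx":0,"dy":0,"dz":0,"wx":0,"wy":0,"wz":-10}
    - {"claw":0.07,"dx":0,"dy":0,"dz":0,"wx":0,"wy":0,"wz":-10}
    - {"claw":0.07,"dx":0,"dy":0,"dz":0,"wx":0,"wy":0,"wz":-10}
    - {"claw":0.07,"dx":0,"dy":0,"dz":0,"wx":0,"wy":0,"wz":0}

```text
t: 13.95
eef_pos: [0.4564, -0.0186, 0.2203]
tool_rot: [0.0, -0.557, 0.83, 0.0]
contact_force: [0.3, -0.1, -0.1]
gripper_width: 0.818
grasp_force: 0.0
```

```bash
python3 k.py
```

```text
t 13.95 press [ 0.0306 -0.0001] z 0.2203 tooly deg 157.7 tilt [ 0.  0. -1.] F [ 0.3 -0.1 -0.1] M [ 0.02 -0.02 -0.01] w 0.0699 g 0.0 q [ 0.07  0.17 -0.18  2.09  0.04  0.89  2.62]
knob [ 283  229   81   76 4492] [323. 267.] 0.14222167741562916 ((33.52037048339844, 0.10582543909549713), 24.472536087036133) [32.09452473  0.39518747]
to go in tool [-1.42086389e-03  7.42811669e-04  1.25402251e-07]
```

Request:
drive_tool:
  increments:
    - {"claw":0.07,"dx":-0.0008,"dy":0.0005,"dz":0.03,"wx":0,"wy":0,"wz":0}
    - {"claw":0.07,"dx":0,"dy":0,"dz":0.03,"wx":0,"wy":0,"wz":0}
    - {"claw":0.07,"dx":0,"dy":0,"dz":0.025,"wx":0,"wy":0,"wz":0}
    - {"claw":0.04,"dx":0,"dy":0,"dz":0,"wx":0,"wy":0,"wz":0}
    - {"claw":0.04,"dx":0,"dy":0,"dz":0,"wx":0,"wy":0,"wz":0}
    - {"claw":0.04,"dx":0,"dy":0,"dz":0,"wx":0,"wy":0,"wz":0}
    - {"claw":0.04,"dx":0,"dy":0,"dz":0,"wx":0,"wy":0,"wz":0}
  newtons: 40

```text
t: 14.88
eef_pos: [0.4565, -0.0179, 0.1355]
tool_rot: [0.0, -0.559, 0.829, -0.0]
contact_force: [4.1, -1.7, -12.6]
gripper_width: 0.536
grasp_force: 43.0
```

```bash
python3 -c "
from h import *
stat()"
```

```text
t 14.88 press [0.0313 0.    ] z 0.1355 tooly deg 157.9 tilt [ 0.001 -0.    -1.   ] F [  4.1  -1.7 -12.6] M [-0.4  -0.73 -0.05] w 0.0457 g 43.0 q [ 0.05  0.3  -0.17  2.16  0.08  0.69  2.58]
```

Request:
drive_tool:
  increments:
    - {"claw":0.04,"dx":0,"dy":0,"dz":0.0007,"wx":0,"wy":0,"wz":10}
    - {"claw":0.04,"dx":0,"dy":0,"dz":0.0003,"wx":0,"wy":0,"wz":10}
    - {"claw":0.04,"dx":0,"dy":0,"dz":0.0003,"wx":0,"wy":0,"wz":10}
    - {"claw":0.04,"dx":0,"dy":0,"dz":0.0003,"wx":0,"wy":0,"wz":10}
    - {"claw":0.04,"dx":0,"dy":0,"dz":0.0002,"wx":0,"wy":0,"wz":10}
    - {"claw":0.04,"dx":0,"dy":0,"dz":0.0002,"wx":0,"wy":0,"wz":10}
    - {"claw":0.04,"dx":0,"dy":0,"dz":0.0002,"wx":0,"wy":0,"wz":10}
    - {"claw":0.04,"dx":0,"dy":0,"dz":0.0002,"wx":0,"wy":0,"wz":10}
    - {"claw":0.04,"dx":0,"dy":0,"dz":0.0002,"wx":0,"wy":0,"wz":10}

```text
t: 16.0
eef_pos: [0.4557, -0.0159, 0.1334]
tool_rot: [-0.001, 0.193, 0.981, 0.001]
contact_force: [-1.7, 4.0, -2.3]
gripper_width: 0.534
grasp_force: 43.9
```

```bash
python3 -c "
from h import *
stat()"
```

```text
t 16.0 press [0.0331 0.0012] z 0.1334 tooly deg 67.7 tilt [-0.001  0.002 -1.   ] F [-1.7  4.  -2.3] M [0.87 0.27 0.06] w 0.0456 g 43.9 q [-0.24  0.3   0.16  2.18 -0.08  0.67  1.16]
```

Request:
drive_tool:
  increments:
    - {"claw":0.04,"dx":0,"dy":0.001,"dz":0.0002,"wx":0,"wy":0,"wz":10}
    - {"claw":0.04,"dx":0,"dy":0,"dz":0.0002,"wx":0,"wy":0,"wz":10}
    - {"claw":0.04,"dx":0,"dy":0,"dz":0.0003,"wx":0,"wy":0,"wz":10}
    - {"claw":0.04,"dx":0,"dy":0,"dz":0.0002,"wx":0,"wy":0,"wz":10}
    - {"claw":0.04,"dx":0,"dy":0,"dz":0.0002,"wx":0,"wy":0,"wz":10}
    - {"claw":0.04,"dx":0,"dy":0,"dz":0.0002,"wx":0,"wy":0,"wz":10}
    - {"claw":0.04,"dx":0,"dy":0,"dz":0.0003,"wx":0,"wy":0,"wz":10}
    - {"claw":0.04,"dx":0,"dy":0,"dz":0.0002,"wx":0,"wy":0,"wz":10}
    - {"claw":0.04,"dx":0,"dy":0,"dz":0.0002,"wx":0,"wy":0,"wz":10}
    - {"claw":0.04,"dx":0,"dy":0,"dz":0.0002,"wx":0,"wy":0,"wz":10}
    - {"claw":0.04,"dx":0,"dy":0,"dz":0.0003,"wx":0,"wy":0,"wz":10}
    - {"claw":0.04,"dx":0,"dy":0,"dz":0.0002,"wx":0,"wy":0,"wz":10}
    - {"claw":0.04,"dx":0,"dy":0,"dz":0.0002,"wx":0,"wy":0,"wz":10}
    - {"claw":0.04,"dx":0,"dy":0,"dz":0.0002,"wx":0,"wy":0,"wz":10}
    - {"claw":0.04,"dx":0,"dy":0,"dz":0.0003,"wx":0,"wy":0,"wz":10}
    - {"claw":0.04,"dx":0,"dy":0,"dz":0.0002,"wx":0,"wy":0,"wz":10}
    - {"claw":0.04,"dx":0,"dy":0,"dz":0.0002,"wx":0,"wy":0,"wz":10}
    - {"claw":0.04,"dx":0,"dy":0,"dz":0.0002,"wx":0,"wy":0,"wz":10}
    - {"claw":0.04,"dx":0,"dy":0,"dz":0.0003,"wx":0,"wy":0,"wz":10}
    - {"claw":0.04,"dx":0,"dy":0,"dz":0,"wx":0,"wy":0,"wz":0}

```text
t: 18.5
eef_pos: [0.4586, -0.0172, 0.1292]
tool_rot: [-0.0, 0.961, -0.277, 0.002]
contact_force: [4.9, -5.8, -6.9]
gripper_width: 0.538
grasp_force: 43.8
```

```bash
python3 -c "
from h import *
stat()"
```

```text
t 18.5 press [ 0.0324 -0.0019] z 0.1292 tooly deg -122.1 tilt [ 0.004 -0.001 -1.   ] F [ 4.9 -5.8 -6.9] M [-1.22 -0.87 -0.06] w 0.046 g 43.8 q [-0.88  0.48  0.98  2.22 -0.61  0.74 -1.61]
```

Request:
drive_tool:
  increments:
    - {"claw":0.075,"dx":0,"dy":0,"dz":0,"wx":0,"wy":0,"wz":0}
    - {"claw":0.075,"dx":0,"dy":0,"dz":0,"wx":0,"wy":0,"wz":0}
    - {"claw":0.075,"dx":0,"dy":0,"dz":0,"wx":0,"wy":0,"wz":0}
    - {"claw":0.075,"dx":0,"dy":0,"dz":0,"wx":0,"wy":0,"wz":-10}
    - {"claw":0.075,"dx":0,"dy":0,"dz":0,"wx":0,"wy":0,"wz":-10}
    - {"claw":0.075,"dx":0,"dy":0,"dz":0,"wx":0,"wy":0,"wz":-10}
    - {"claw":0.075,"dx":0,"dy":0,"dz":0,"wx":0,"wy":0,"wz":-10}
    - {"claw":0.075,"dx":0,"dy":0,"dz":0,"wx":0,"wy":0,"wz":-10}
    - {"claw":0.075,"dx":0,"dy":0,"dz":0,"wx":0,"wy":0,"wz":-10}
    - {"claw":0.075,"dx":0,"dy":0,"dz":0,"wx":0,"wy":0,"wz":-10}
    - {"claw":0.075,"dx":0,"dy":0,"dz":0,"wx":0,"wy":0,"wz":-10}
    - {"claw":0.075,"dx":0,"dy":0,"dz":0,"wx":0,"wy":0,"wz":-10}
    - {"claw":0.075,"dx":0,"dy":0,"dz":0,"wx":0,"wy":0,"wz":-10}
    - {"claw":0.075,"dx":0,"dy":0,"dz":0,"wx":0,"wy":0,"wz":-10}
    - {"claw":0.075,"dx":0,"dy":0,"dz":0,"wx":0,"wy":0,"wz":-10}
    - {"claw":0.075,"dx":0,"dy":0,"dz":0,"wx":0,"wy":0,"wz":-10}
    - {"claw":0.075,"dx":0,"dy":0,"dz":0,"wx":0,"wy":0,"wz":-10}

```text
t: 20.62
eef_pos: [0.4565, -0.0166, 0.1286]
tool_rot: [-0.0, 0.585, 0.811, 0.0]
contact_force: [-0.4, 0.0, -0.0]
gripper_width: 0.874
grasp_force: 0.0
```

```bash
python3 k.py
```

```text
t 20.62 press [0.0325 0.0003] z 0.1286 tooly deg 18.3 tilt [-0.  0. -1.] F [-0.4  0.  -0. ] M [-0.08 -0.04  0.02] w 0.0746 g 0.0 q [-0.38  0.32  0.33  2.19 -0.17  0.65  0.39]
knob [  259   292   132   114 11028] [324. 350.] 0.13586179345784744 ((34.22885513305664, -0.2572104036808014), 24.605125427246094) [36.08456923  0.92645757]
to go in tool [3.39797427e-03 1.22633101e-03 1.06809467e-06]
```

Request:
drive_tool:
  increments:
    - {"claw":0.075,"dx":0.0008,"dy":0,"dz":0,"wx":0,"wy":0,"wz":-10}
    - {"claw":0.075,"dx":0,"dy":0,"dz":0,"wx":0,"wy":0,"wz":-10}
    - {"claw":0.075,"dx":0,"dy":0,"dz":0,"wx":0,"wy":0,"wz":-10}
    - {"claw":0.075,"dx":0,"dy":0,"dz":0,"wx":0,"wy":0,"wz":-10}
    - {"claw":0.075,"dx":0,"dy":0,"dz":0,"wx":0,"wy":0,"wz":-10}
    - {"claw":0.075,"dx":0,"dy":0,"dz":0,"wx":0,"wy":0,"wz":-10}
    - {"claw":0.075,"dx":0,"dy":0,"dz":0,"wx":0,"wy":0,"wz":-10}
    - {"claw":0.075,"dx":0,"dy":0,"dz":0,"wx":0,"wy":0,"wz":-10}
    - {"claw":0.075,"dx":0,"dy":0,"dz":0,"wx":0,"wy":0,"wz":-10}
    - {"claw":0.075,"dx":0,"dy":0,"dz":0,"wx":0,"wy":0,"wz":-10}
    - {"claw":0.075,"dx":0,"dy":0,"dz":0,"wx":0,"wy":0,"wz":-10}
    - {"claw":0.075,"dx":0,"dy":0,"dz":0,"wx":0,"wy":0,"wz":-10}
    - {"claw":0.075,"dx":0,"dy":0,"dz":0,"wx":0,"wy":0,"wz":-10}
    - {"claw":0.075,"dx":0,"dy":0,"dz":0,"wx":0,"wy":0,"wz":-10}
    - {"claw":0.04,"dx":0,"dy":0,"dz":0,"wx":0,"wy":0,"wz":0}
    - {"claw":0.04,"dx":0,"dy":0,"dz":0,"wx":0,"wy":0,"wz":0}
    - {"claw":0.04,"dx":0,"dy":0,"dz":0,"wx":0,"wy":0,"wz":0}
    - {"claw":0.04,"dx":0,"dy":0,"dz":0,"wx":0,"wy":0,"wz":0}
  newtons: 50

```text
t: 22.92
eef_pos: [0.4572, -0.0164, 0.1289]
tool_rot: [0.001, -0.559, 0.829, -0.001]
contact_force: [2.9, -3.5, 4.9]
gripper_width: 0.54
grasp_force: 50.6
```

```bash
python3 -c "
from h import *
stat()"
```

```text
t 22.93 press [ 0.0329 -0.0003] z 0.1289 tooly deg 157.9 tilt [ 0.002 -0.    -1.   ] F [ 2.9 -3.5  4.9] M [-0.78 -0.45 -0.05] w 0.0461 g 50.6 q [ 0.08  0.31 -0.21  2.16  0.1   0.67  2.55]
```

Gripped well. Second stroke, about 275° in all.

Request:
drive_tool:
  increments:
    - {"claw":0.04,"dx":0,"dy":0,"dz":0.0001,"wx":0,"wy":0,"wz":10}
    - {"claw":0.04,"dx":0,"dy":0,"dz":0.0002,"wx":0,"wy":0,"wz":10}
    - {"claw":0.04,"dx":0,"dy":0,"dz":0.0002,"wx":0,"wy":0,"wz":10}
    - {"claw":0.04,"dx":0,"dy":0,"dz":0.0002,"wx":0,"wy":0,"wz":10}
    - {"claw":0.04,"dx":0,"dy":0,"dz":0.0002,"wx":0,"wy":0,"wz":10}
    - {"claw":0.04,"dx":0,"dy":0,"dz":0.0002,"wx":0,"wy":0,"wz":10}
    - {"claw":0.04,"dx":0,"dy":0,"dz":0.0002,"wx":0,"wy":0,"wz":10}
    - {"claw":0.04,"dx":0,"dy":0,"dz":0.0002,"wx":0,"wy":0,"wz":10}
    - {"claw":0.04,"dx":0,"dy":0,"dz":0.0002,"wx":0,"wy":0,"wz":10}
    - {"claw":0.04,"dx":0,"dy":0,"dz":0.0002,"wx":0,"wy":0,"wz":10}
    - {"claw":0.04,"dx":0,"dy":0,"dz":0.0002,"wx":0,"wy":0,"wz":10}
    - {"claw":0.04,"dx":0,"dy":0,"dz":0.0002,"wx":0,"wy":0,"wz":10}
    - {"claw":0.04,"dx":0,"dy":0,"dz":0.0002,"wx":0,"wy":0,"wz":10}
    - {"claw":0.04,"dx":0,"dy":0,"dz":0.0003,"wx":0,"wy":0,"wz":10}

```text
t: 24.68
eef_pos: [0.4571, -0.0163, 0.1258]
tool_rot: [0.001, 0.59, 0.807, 0.0]
contact_force: [2.2, -3.7, 3.4]
gripper_width: 0.535
grasp_force: 51.0
```

```bash
python3 -c "
from h import *
stat()"
```

```text
t 24.68 press [ 0.033  -0.0003] z 0.1258 tooly deg 17.6 tilt [ 0.002 -0.    -1.   ] F [ 2.2 -3.7  3.4] M [-0.77 -0.42 -0.02] w 0.0457 g 51.0 q [-0.38  0.32  0.33  2.2  -0.17  0.65  0.38]
```

Request:
drive_tool:
  increments:
    - {"claw":0.04,"dx":0,"dy":0,"dz":0.0002,"wx":0,"wy":0,"wz":10}
    - {"claw":0.04,"dx":0,"dy":0,"dz":0.0003,"wx":0,"wy":0,"wz":10}
    - {"claw":0.04,"dx":0,"dy":0,"dz":0.0002,"wx":0,"wy":0,"wz":10}
    - {"claw":0.04,"dx":0,"dy":0,"dz":0.0003,"wx":0,"wy":0,"wz":10}
    - {"claw":0.04,"dx":0,"dy":0,"dz":0.0002,"wx":0,"wy":0,"wz":10}
    - {"claw":0.04,"dx":0,"dy":0,"dz":0.0002,"wx":0,"wy":0,"wz":10}
    - {"claw":0.04,"dx":0,"dy":0,"dz":0.0003,"wx":0,"wy":0,"wz":10}
    - {"claw":0.04,"dx":0,"dy":0,"dz":0.0002,"wx":0,"wy":0,"wz":10}
    - {"claw":0.04,"dx":0,"dy":0,"dz":0.0002,"wx":0,"wy":0,"wz":10}
    - {"claw":0.04,"dx":0,"dy":0,"dz":0.0002,"wx":0,"wy":0,"wz":10}
    - {"claw":0.04,"dx":0,"dy":0,"dz":0.0003,"wx":0,"wy":0,"wz":10}
    - {"claw":0.04,"dx":0,"dy":0,"dz":0.0002,"wx":0,"wy":0,"wz":10}
    - {"claw":0.04,"dx":0,"dy":0,"dz":0.0002,"wx":0,"wy":0,"wz":10}
    - {"claw":0.04,"dx":0,"dy":0,"dz":0.0002,"wx":0,"wy":0,"wz":9}
    - {"claw":0.04,"dx":0,"dy":0,"dz":0,"wx":0,"wy":0,"wz":0}

```text
t: 26.55
eef_pos: [0.4572, -0.0164, 0.1227]
tool_rot: [0.0, 0.963, -0.269, 0.001]
contact_force: [1.4, -2.7, 6.2]
gripper_width: 0.534
grasp_force: 51.6
```

```bash
python3 -c "
from h import *
stat()"
```

```text
t 26.55 press [ 0.0329 -0.0004] z 0.1227 tooly deg -121.2 tilt [ 0.002 -0.001 -1.   ] F [ 1.4 -2.7  6.2] M [-0.49 -0.4  -0.09] w 0.0456 g 51.6 q [-0.86  0.48  0.96  2.22 -0.61  0.72 -1.59]
```

Request:
drive_tool:
  increments:
    - {"claw":0.08,"dx":0,"dy":0,"dz":0,"wx":0,"wy":0,"wz":0}
    - {"claw":0.08,"dx":0,"dy":0,"dz":0,"wx":0,"wy":0,"wz":0}
    - {"claw":0.08,"dx":0,"dy":0,"dz":0,"wx":0,"wy":0,"wz":0}
    - {"claw":0.08,"dx":0,"dy":0,"dz":-0.02,"wx":0,"wy":0,"wz":0}
    - {"claw":0.08,"dx":0,"dy":0,"dz":-0.03,"wx":0,"wy":0,"wz":0}
    - {"claw":0.08,"dx":0,"dy":0,"dz":-0.03,"wx":0,"wy":0,"wz":0}
    - {"claw":0.08,"dx":0,"dy":0,"dz":-0.03,"wx":0,"wy":0,"wz":0}
    - {"claw":0.08,"dx":0,"dy":0,"dz":0,"wx":0,"wy":0,"wz":0}

```text
t: 27.55
eef_pos: [0.4573, -0.0156, 0.2337]
tool_rot: [-0.001, 0.964, -0.267, 0.001]
contact_force: [-0.5, 0.3, -0.5]
gripper_width: 0.937
grasp_force: 0.0
```

```bash
python3 k.py; python3 - <<'E'
from h import *
p,W,d=shot("scene");P=press(W)*1000;z=W[...,2]
cv2.imwrite("pics/s6.png",cv2.resize(p[190:350,195:375,::-1],None,fx=3,fy=3))
s=(z>.09)&(z<.15)&(abs(P[...,0]-31)<30)&(abs(P[...,1])<30)&(d>0)&(p.max(-1)<70);print("knob top scene",np.percentile(z[s],99))
s=(z>.02)&(abs(P[...,0]+58)<5)&(abs(P[...,1])<45)&(d>0)&(z<.12);print("bar",np.percentile(z[s],[50,99]))
E
```

```text
t 27.55 press [ 0.0337 -0.0004] z 0.2337 tooly deg -121.0 tilt [ 0.003  0.002 -1.   ] F [-0.5  0.3 -0.5] M [0.01 0.04 0.05] w 0.08 g 0.0 q [-1.13  0.3   1.24  2.13 -0.36  0.94 -1.8 ]
knob [ 288  214   73   70 3700] [324. 249.] 0.12994480455644253 ((33.395450592041016, -0.28461194038391113), 24.489830017089844) [33.08938925 -1.5065099 ]
to go in tool [1.28939583e-03 1.96756122e-04 1.48385832e-06]
knob top scene 0.13016765794953095
bar [0.03329962 0.03824208]
```

View pics/s6.png

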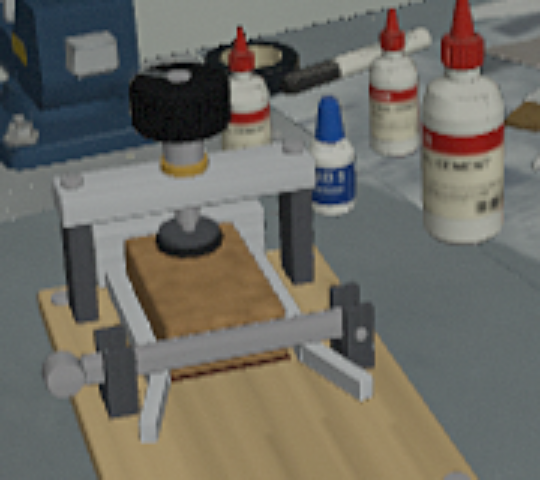

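The pad sits on the block at (190,237) and the bar is in its keeper. The big bottle stands at (463,170), and the knob top has dropped 12.3 mm to 130 mm, about 11.8 rad. The hand is clear, so I hand in.

```bash
python3 -c "
from station import *
print(hand_in())"
```

```text
the job is handed in; nothing more can be done
None
```

The job is handed in and looks done: block home against the fence, bar in its keeper, knob at about 11.8 rad (roughly 2.4 rad past first touch), bottle standing. However, while tipping the bar its end caught under the finger linkage with about 73 N upward, which may break the 40 N limit if that counts as the gripper's body.

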